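# Spin the soldering turntable and stop it with the joint facing the torch

## Robot

A 6-joint arm with a two-finger parallel gripper is mounted at the origin on the work surface. World frame = base frame: x ahead of the robot, y to its left, z up, the work surface at z = 0. Lengths are in mm, angles in rad, forces in N, time in s.
With the tool pointing down it reaches from about 325 to 750 mm from the base axis. Payload 7.6 kg.
Tool frame: the origin (TCP) lies midway between the tips of the shut fingers; the grasp point (between the pads) lies hold_point_z behind it (hold_point_z is the distance from the TCP to the grasp point, in mm); z points along the fingers, x is the direction in which the jaws open and shut, and the axes are right-handed (so a half turn about z gives the same grasp; the last joint's range is limited). The gripper opens to 85 mm and grips with 20 to 120 N. Pads are 22 mm wide; open, the fingers measure 114 mm over their backs; the gripper's body (76 mm by 85 mm) begins 54 mm behind the grasp point. The pads swing forward as they close: fully open they stand 13 mm farther back than shut.
Start: joints at [-1.236, 0.052, 1.401, -0, 1.689, -0.07], TCP at [206.789, -482.581, 231.323] pointing down, gripper open.
Joint ranges: [-2.9, 2.9], [-0.91, 2.17], [0.12, 2.37], [-1.06, 4.2], [0.26, 2.73], [-2.93, 2.93]. Speed limits (rad/s): [2.57, 2.57, 3.01, 3.14, 3.14, 3.14].

## Interface

Orientations are given as a rotation vector (axis times angle).
In Python, from station import * gives the robot as it stands.
- The arm moves only by the tool arm_command, never from a script. Its argument "commands" is a list of rows, each an object with "fingers": the closure, from -1 (fully open) to 1 (shut); "slide": the shift along the tool's x, y, z as a fraction of full scale, a list of three; "spin": the turn about the tool's z as a fraction of full scale. A call has 1 to 5 rows; each row shifts and turns the commanded pose from where the row before left it, along the tool's axes as they then stand; what a row does not reach is not made up. Full scale, the value 1, is 0.05 m for a shift and 4 degrees for a turn. A row lasts 1/8 s, in which the tool goes at most 62.5 mm and 10.7 degrees, less where a joint would pass 70% of its speed; a pose out of reach is approached as far as the arm can. A call with a number of a shift or a turn outside -1 to 1 is refused whole. A call with a gripper value outside its range is refused whole. The fingers move at their own pace and stop on an object; the grip force is fixed at half the most. Time passes only in rows, so rows that do not move let the fingers close. It gives the time, the measured TCP pose, the force and the opening at its end, in the units of the state.
- sense(): the state, without advancing time (a new reading comes with each control period).
- snapshot(name): name is "side" or "top"; returns a dict with "image" (384x512x3 uint8, red, green, blue), "camera_matrix" (3x3 intrinsics, pixels), "view" (4x4, takes a point from world to camera coordinates). Camera axes: x right, y up, looking along -z (the intrinsics and any distortion apply to the point x, -y, -z); pixel columns grow to the right and rows downward; lengths in mm; the calibration is good to about 2 mm. A picture is of the moment at which its call begins. There is no depth.
- close_job(): hands the job in, once; it reports no verdict.
Trained networks look in a picture, given as the dict that the camera call returned (one of the last four; its "shot" number tells which), for a name from the list of things; names that differ only in an ending like _2 or _b are one class to them, and where a whole thing is asked for, a point or a joint stands for the part that bears it (a point fixed in the world has none). Each returns a list of dicts, best first, with "confidence" (0 to 1); they miss things now and then, are a little off and sometimes report something else, mostly with a low value. They report only what shows in the picture. A call takes as long as a camera call.
- boxes_of(picture, query): "at" ([x, y, z] in mm, in the coordinates of the camera as it stood for that picture, good to about 4 mm: the middle of the surface that is visible of it).
- spot_point(picture, query): "at" ([x, y, z] in mm, in the coordinates of the camera as it stood for that picture, good to about 4 mm: a listed point, or the origin of a listed thing).
The state is a dict: "time": time; "qpos": joint angles; "qd": joint speeds; "joint_torque": joint torques, N m; "tcp_pos": TCP position; "ee_rot": TCP orientation; "force": force on the tool from outside, world axes, zero at the start; "ft_torque": the same for the moment, N m; "opening": finger opening in mm.
Only numpy, scipy, OpenCV 4.12 (cv2) and the standard library are available. Lean on these libraries where they do the work, as an engineer would, in place of code of your own. Each camera call takes 0.05 s, during which the arm holds its last target. There are 200 camera calls.

## Task

See that the bangle on the soldering turntable runs true: with a fingertip flick the turntable into a brisk spin, either way round, and take the finger away so that it runs untouched for at least three seconds and at least one full turn. While it is still turning, lay a fingertip on its rim and stop it with the bangle's green-fluxed joint facing the torch nozzle; get it first time, without letting it come to rest anywhere else, then take the finger away and leave it standing so. Grasp and lift nothing, do not touch the bangle, and leave everything else on the bench where it is.

Things in the scene. Friction and masses are not known exactly. Their poses are not given: they have to be found in the camera images.
- turntable: rotary soldering turntable, fixed to the bench, 220 mm across and 90 mm tall without pins. Origin at bench height on its vertical spin axis; its own x axis is only the zero of the wheel's joint. A dark foot (144 mm across, 8 mm tall at its edge, 24 mm tall 22 mm from the axis) and a column 50 mm across carry the wheel
- wheel (a joint): turn of the turntable's wheel on its ball bearing, rad, counted on past full turns, positive anticlockwise seen from above, 0 at the start. Inertia about 0.005 kg m2. It loses about 0.3 rad/s each second (spread 0.24 to 0.38): flicked to a brisk 3 rad/s it runs some 10 s, about two turns. A few newtons of fingertip on the rim stop it within a few degrees; lift off straight up or it is dragged
- axis (a point): point on the spin axis 75 mm above the bench, level with the wheel's flat top rim. The wheel is an aluminium disc 164 mm across, 12 mm thick; a round pale ceramic plate 104 mm across stands on it, 15 mm higher, so the bare rim to brake on runs from 52 to 82 mm from the axis
- lobe (a point): point on the top of one of the wheel's six finger lobes, 96 mm from the axis, 75 mm above the bench; turns with the wheel. The lobes are flat radial tongues, 28 mm wide with round ends, 12 mm thick, tops flush with the rim, at 60 degree steps, standing out from the disc to 110 mm from the axis; one is flicked by pushing its side
- seam (a point): top of the bangle's joint, a bright green patch of flux 20 mm long, 30 mm from the bangle's middle, 98 mm above the bench; turns with the wheel. This is what must face the torch
- bangle_mid (a point): middle of the silver bangle: a loose ring 66 mm outside, 54 mm inside, 8 mm high, 60 g, lying on the ceramic plate around three thin pins that stand 16 mm above the plate; it rides round with the wheel
- torch: red hand torch, unlit, clamped in a fixed stand right of the turntable, aimed at the bangle. Origin at bench height on the turntable's spin axis (not in the stand); x axis level, from the spin axis to the nozzle: the joint faces the torch when it lies on this x axis. Along it the stand's foot (100 mm across) is 262 mm and the torch's back end 290 mm from the spin axis; stand 250 mm tall
- nozzle (a point): middle of the torch's nozzle opening, 125 mm from the spin axis and 137 mm above the bench
- charcoal: bystander, loose: black charcoal soldering block, 60 x 100 x 30 mm, beyond the turntable
- flux_jar: bystander, loose: amber glass jar with white lid, 52 mm across, 58 mm tall, beyond the turntable to the left
- bench_block: bystander, loose: flat polished steel block, 75 x 75 x 22 mm, left of the turntable
- tweezers: bystander, loose: soldering tweezers with wooden grips, 165 mm long, 8 mm high, lying flat near the robot on the right
- pliers: bystander, loose: blue-handled pliers, 165 mm long, 14 mm high, lying flat on the left
- mandrel: bystander, loose: tapered steel ring stick on a round foot, 64 mm across, 158 mm tall, far right

How it is judged (in metres and radians):
On the way, in this order (a step that is already met when the one before it is completed fails the run):
1. flicked: the wheel runs untouched, faster than 0.8 rad/s, for 2.9 s ((velocity of joint wheel above 0.8 rad/s or velocity of joint wheel below -0.8 rad/s) and contact force between the fingers and turntable below 0.01 N), for 2.9 s.
2. after at least a full turn in all, a fingertip on the turntable has stopped it with the joint facing the torch (within about 19 degrees) ((value of joint wheel above 6.28 rad or value of joint wheel below -6.28 rad) and contact force between the fingers and turntable above 0.2 N and velocity of joint wheel between -0.05 and 0.05 rad/s and y of seam in the frame of torch between -0.01 and 0.01 m and x of seam in the frame of torch above 0.01 m), for 0.1 s.
At the end, for the whole second after the job is handed in: The wheel stands still (under 0.03 rad/s) with the green joint within 10 mm of the line from the spin axis to the torch, on the torch's side (about 19 degrees); the bangle lies flat on the plate within 6 mm of the axis; no bystander has moved 20 mm (y of seam in the frame of torch between -0.01 and 0.01 m and x of seam in the frame of torch above 0.01 m and velocity of joint wheel between -0.03 and 0.03 rad/s and horizontal distance between bangle_mid and axis below 0.006 m and height (world z) of bangle_mid between 0.088 and 0.1 m and angle between bangle_mid's own z axis and vertical below 0.1 rad and distance of each of charcoal, flux_jar, bench_block, tweezers, pliers, mandrel from where it was at the start of the episode below 0.02 m); the robot touches nothing.
It fails at once if after a full turn the wheel came to rest (under 0.02 rad/s) with the joint not facing the torch ((value of joint wheel above 6.28 rad or value of joint wheel below -6.28 rad) and velocity of joint wheel between -0.02 and 0.02 rad/s and not (y of seam in the frame of torch between -0.01 and 0.01 m and x of seam in the frame of torch above 0.01 m)).
It fails at once if a finger touched the bangle (contact force between the fingers and bangle above 0.2 N).
It fails at once if the bangle was lifted, tipped or knocked off centre (not (horizontal distance between bangle_mid and axis below 0.006 m and height (world z) of bangle_mid between 0.088 and 0.1 m and angle between bangle_mid's own z axis and vertical below 0.1 rad)).
It fails at once if a bystander was moved, lifted or carried (distance of any of charcoal, flux_jar, bench_block, tweezers, pliers, mandrel from where it was at the start of the episode above 0.02 m).
It also fails if it takes over 58 s, if anything falls off the work surface, if the arm or the gripper's body presses on something with over 40 N, if the wrist force passes 120 N, or if a joint passes its speed limit or range.

## Working session

There is one attempt and no reset: what is moved stays moved. The work goes in short steps, Python scripts to look and compute and a tool call to move; the robot and the scene stay as the last step left them, time stands still between calls to the robot, and variables do not carry over. Pictures are saved under pics/ and viewed, about 8 in all and at most 12, crops included, and the job is handed in when it is done.

Besides the shell and the picture viewer there is one more tool, called after "Call:" as name([rows], argument=value, ...), one row to a line, values as JSON. arm_command: Moves the arm, as the interface text tells. Shift numbers are shares of 0.05 m and turn numbers shares of 4 degrees, none past 1 either way. Its arguments: {"type":"object","properties":{"commands":{"type":"array","items":{"type":"object","properties":{"fingers":{"type":"number"},"slide":{"type":"array","items":{"type":"number","minimum":-1,"maximum":1}},"spin":{"type":"number","minimum":-1,"maximum":1}}}}},"required":["commands"]}

```bash
mkdir -p pics
cat > h.py <<'E'
from station import *
import numpy as np, cv2
def world(p,at):
    V=np.array(p["view"]); return (np.linalg.inv(V)@np.r_[at,1])[:3]
def find(p,q,n=1):
    return [(np.round(world(p,d["at"]),1),round(d["confidence"],2)) for d in spot_point(p,q)[:n]]
def save(p,name): cv2.imwrite(f"pics/{name}.png",p["image"][:,:,::-1])
E
python3 - <<'E'
from h import *
s=sense();print(s)
for c in ("top","side"):
    p=snapshot(c);save(p,c+"0")
    print(c,np.round(p["camera_matrix"],1).tolist(),np.round(p["view"],3).tolist())
    for q in "turntable axis lobe seam bangle_mid torch nozzle charcoal flux_jar bench_block tweezers pliers mandrel".split():
        print(q,find(p,q,6 if q=="lobe" else 1))
E
cd pics; python3 -c "
import cv2,numpy as np
cv2.imwrite('both.png',cv2.resize(np.hstack([cv2.imread('top0.png'),cv2.imread('side0.png')]),(800,300)))"
```

```text
{'time': 0.0, 'qpos': array([-1.23629353e+00,  5.28462713e-02,  1.40178373e+00,  3.82950553e-05,
        1.68859506e+00, -7.03121209e-02]), 'qd': array([ 1.35238765e-03,  9.45675132e-04,  3.84035142e-05,  2.30376638e-04,
        1.40976430e-03, -3.83583643e-04]), 'joint_torque': array([ 7.30577431e-04, -3.81672478e+01, -3.60180438e+01, -1.00893858e-04,
        6.23546672e-03, -2.21888752e-05]), 'tcp_pos': array([ 206.69120176, -482.25591297,  230.43767038]), 'ee_rot': array([-2.62181398e+00,  1.72895025e+00,  1.99920042e-03]), 'force': array([-0.06613362, -0.18176849, -0.32914821]), 'ft_torque': array([ 0.0229441 , -0.01242788, -0.01807001]), 'opening': 85.74301048608831}
top [[347.9, 0.0, 257.3], [0.0, 347.9, 192.9], [0.0, 0.0, 1.0]] [[-0.035, -0.999, 0.001, 36.451], [0.978, -0.034, 0.208, -546.391], [-0.208, 0.008, 0.978, -1038.223], [0.0, 0.0, 0.0, 1.0]]
turntable [(array([536.4,  73.6,   0.9]), 0.76)]
axis [(array([535.4,  79.1,  75.7]), 0.61)]
lobe [(array([459.7,  18. ,  75.3]), 0.64)]
seam [(array([534.7,  78.2,  91.9]), 0.42)]
bangle_mid [(array([534.1,  78.7,  93.9]), 0.63)]
[... 451 characters left out ...]
[[-0.929, -0.368, -0.02, 506.957], [0.229, -0.619, 0.751, -186.274], [-0.289, 0.694, 0.66, -1036.712], [0.0, 0.0, 0.0, 1.0]]
turntable [(array([530.5,  73.7,  -5.3]), 0.91)]
axis [(array([533.6,  75.3,  71.8]), 0.6)]
lobe [(array([457.3,  19.5,  72.9]), 0.79)]
seam [(array([503.5,  71.2,  95. ]), 0.48)]
bangle_mid [(array([460. ,  18. ,  70.6]), 0.48)]
torch []
nozzle [(array([580.2, -41.6, 134. ]), 0.85)]
charcoal [(array([750.8,  10.6,  -4.3]), 0.92)]
flux_jar [(array([751.6, 170.5,  -4.6]), 0.59)]
bench_block [(array([573.3, 448.3,  -1. ]), 0.65)]
tweezers [(array([ 331. , -325.9,   -3.1]), 0.45)]
pliers [(array([380.4, 377.5,  -0.7]), 0.94)]
mandrel [(array([752.7, 172.2,  -5.5]), 0.67)]
```

View pics/top0.png

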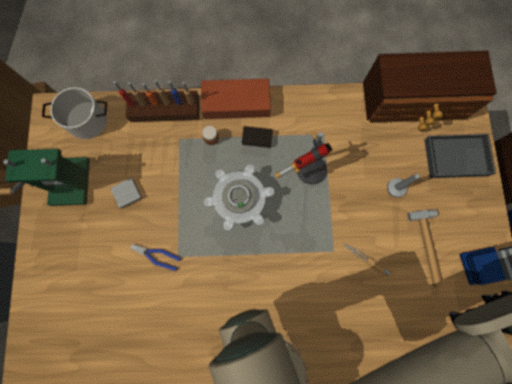

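View pics/side0.png

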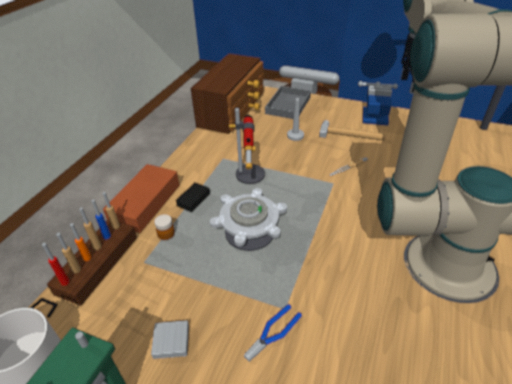

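The top view shows the turntable at about (238,197) px, with its green patch near (239,205), and the torch nozzle at about (280,174) px to its right. The side view shows the turntable at (248,215) px, unobstructed. Next I'll write a seam tracker.

```bash
cat >> h.py <<'E'
AX=np.array([535.,75.]); TORCH=np.degrees(np.arctan2(-39.5-75,582-535))
def back(p,uv,z):
    V=np.array(p["view"]);K=np.array(p["camera_matrix"]);R=V[:3,:3];C=-R.T@V[:3,3]
    r=np.linalg.inv(K)@[uv[0],uv[1],1]; d=R.T@[r[0],-r[1],-r[2]]
    return C+d*(z-C[2])/d[2]
def px(p,w):
    V=np.array(p["view"]);K=np.array(p["camera_matrix"]);c=V[:3,:3]@w+V[:3,3]
    q=K@[c[0],-c[1],-c[2]]; return q[:2]/q[2]
def seam(p):
    im=p["image"].astype(int);m=(im[...,1]-np.maximum(im[...,0],im[...,2]))>25
    u,v=px(p,np.r_[AX,98]);yy,xx=np.indices(m.shape);m&=np.hypot(xx-u,yy-v)<30
    if m.sum()<3: return None
    w=back(p,(xx[m].mean(),yy[m].mean()),97)[:2]-AX
    return round(np.degrees(np.arctan2(w[1],w[0])),1),round(np.hypot(*w),1),int(m.sum())
E
python3 - <<'E'
from h import *
import station
print(getattr(station,"hold_point_z",None),TORCH)
for c in ("top","side"):
    p=snapshot(c);print(c,seam(p))
    for q in ("axis","lobe","nozzle","torch"): print(q,find(p,q,1))
    im=p["image"];u,v=map(int,px(p,np.r_[AX,75]));save({"image":cv2.resize(im[v-45:v+45,u-60:u+60],(480,360),interpolation=2)},c+"crop")
import subprocess
a=[cv2.imread(f"pics/{c}crop.png") for c in("top","side")];cv2.imwrite("pics/crops.png",cv2.resize(np.hstack(a),(800,300)))
E
```

```text
18.700000000000003 -67.68281348293395
top (np.float64(-169.5), np.float64(30.4), 19)
axis [(array([536. ,  77.6,  74.1]), 0.78)]
lobe [(array([5.34e+02, 7.33e+01, 5.00e-01]), 0.58)]
nozzle [(array([583.4, -41. , 132.5]), 0.67)]
torch []
side (np.float64(-177.9), np.float64(33.0), 21)
axis [(array([529.3,  75.7,  70.2]), 0.67)]
lobe [(array([460.7,  22. ,  71.3]), 0.76)]
nozzle [(array([581.2, -40.4, 133.7]), 0.66)]
torch [(array([533.7,  80.4,  73.9]), 0.46)]
```

View pics/crops.png

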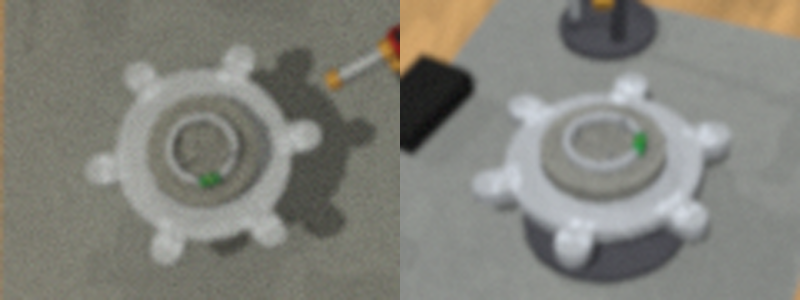

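Call:
arm_command([
  {"fingers": 1, "slide": [0, 0, 0], "spin": 1},
  {"fingers": 1, "slide": [0, 0, 0], "spin": 1},
  {"fingers": 1, "slide": [0, 0, 0], "spin": 1},
  {"fingers": 1, "slide": [0, 0, 0], "spin": 1},
  {"fingers": 1, "slide": [0, 0, 0], "spin": 1},
])

```text
time: 2.52
tcp_pos: [206.8, -482.6, 231.3]
ee_rot: [2.28, -2.161, 0.0]
force: [-0.4, 0.4, -0.5]
opening: 0.4
```

The crops show all six lobes. The near gap lies between the lobes at about −142° and 158°, and the green joint is at about −173°.

Call:
arm_command([
  {"fingers": 1, "slide": [-0.99, -0.43, 0], "spin": 0.8},
  {"fingers": 1, "slide": [-0.99, -0.43, 0], "spin": 0},
  {"fingers": 1, "slide": [-0.99, -0.43, 0], "spin": 0},
  {"fingers": 1, "slide": [-0.99, -0.43, 0], "spin": 0},
  {"fingers": 1, "slide": [-0.99, -0.43, 0], "spin": 0},
])

```text
time: 3.15
tcp_pos: [311.9, -232.4, 231.5]
ee_rot: [-2.221, 2.222, -0.001]
force: [0.3, -0.3, 0.3]
opening: -0.2
```

Call:
arm_command([
  {"fingers": 1, "slide": [-0.99, -0.43, 0], "spin": 0},
  {"fingers": 1, "slide": [-0.99, -0.43, 0], "spin": 0},
  {"fingers": 1, "slide": [-0.99, -0.43, 0], "spin": 0},
  {"fingers": 1, "slide": [-0.99, -0.43, 0], "spin": 0},
  {"fingers": 1, "slide": [-0.99, -0.43, 0], "spin": 0},
])

```text
time: 3.78
tcp_pos: [419.5, 15.3, 231.6]
ee_rot: [-2.221, 2.221, -0.001]
force: [0.9, -0.5, -0.2]
opening: 0.1
```

Call:
arm_command([
  {"fingers": 1, "slide": [-0.9, -0.9, 0.5], "spin": 0},
  {"fingers": 1, "slide": [0, 0, 1], "spin": 0},
  {"fingers": 1, "slide": [0, 0, 0.6], "spin": 0},
  {"fingers": 1, "slide": [0, 0, 0], "spin": 0},
])

```text
time: 4.28
tcp_pos: [458.8, 54.7, 126.2]
ee_rot: [2.219, -2.219, -0.005]
force: [-0.8, -0.9, 0.7]
opening: -0.3
```

Test press on the rim, to learn the contact height and stiffness.

Call:
arm_command([
  {"fingers": 1, "slide": [-0.06, -0.18, 0.9], "spin": 0},
  {"fingers": 1, "slide": [0, 0, 0], "spin": 0},
  {"fingers": 1, "slide": [0, 0, 0.06], "spin": 0},
  {"fingers": 1, "slide": [0, 0, 0], "spin": 0},
])

```text
time: 4.78
tcp_pos: [470.1, 57.6, 82.4]
ee_rot: [-2.22, 2.22, -0.003]
force: [-0.2, -0.4, 0.1]
opening: -0.2
```

Run:
```python
from h import *
print(sense()["tcp_pos"],sense()["force"])
p=snapshot("side");print(seam(p));q=snapshot("top");print(seam(q))
o=[]
for s in(p,q):
    u,v=map(int,px(s,np.r_[AX,75]));o.append(cv2.resize(s["image"][v-60:v+60,u-80:u+80],(400,300),interpolation=2))
save({"image":np.hstack(o)},"press")
```

```text
[470.05388369  57.56984062  82.39994706] [-0.20120766 -0.42749972  0.14386378]
(np.float64(-178.9), np.float64(33.2), 22)
None
```

View pics/press.png

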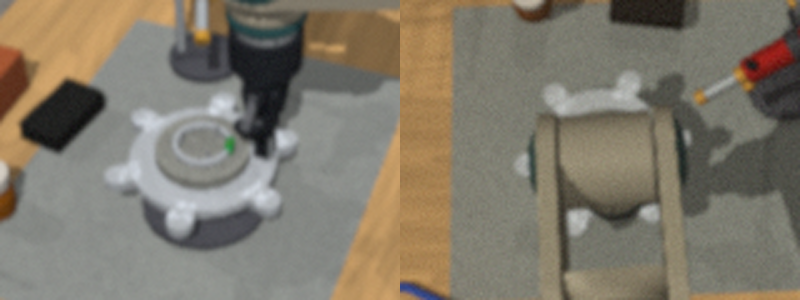

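Call:
arm_command([
  {"fingers": 1, "slide": [0, 0, 0.1], "spin": 0},
  {"fingers": 1, "slide": [0, 0, 0], "spin": 0},
])

```text
time: 5.12
tcp_pos: [469.0, 57.6, 75.2]
ee_rot: [2.221, -2.221, -0.0]
force: [0.4, -0.3, -0.7]
opening: -0.1
```

Call:
arm_command([
  {"fingers": 1, "slide": [0, 0, 0.06], "spin": 0},
  {"fingers": 1, "slide": [0, 0, 0], "spin": 0},
])

```text
time: 5.38
tcp_pos: [469.4, 57.3, 74.9]
ee_rot: [2.221, -2.221, 0.002]
force: [-10.5, -2.4, 18.9]
opening: 0.2
```

Call:
arm_command([
  {"fingers": 1, "slide": [0, 0, 0.04], "spin": 0},
  {"fingers": 1, "slide": [0, 0, 0], "spin": 0},
])

```text
time: 5.62
tcp_pos: [469.6, 57.0, 74.9]
ee_rot: [2.221, -2.221, 0.003]
force: [-19.0, -4.3, 33.0]
opening: 0.2
```

Call:
arm_command([
  {"fingers": 1, "slide": [0, 0, -0.5], "spin": 0},
  {"fingers": 1, "slide": [0, 0, -0.5], "spin": 0},
  {"fingers": 1, "slide": [0, 0.62, 0], "spin": 0},
  {"fingers": 1, "slide": [0, 0, 0], "spin": 0},
])

```text
time: 6.12
tcp_pos: [437.2, 57.7, 120.5]
ee_rot: [2.221, -2.221, 0.0]
force: [0.1, -0.4, 0.1]
opening: 0.0
```

Run:
```python
from h import *
s=sense();print(s["tcp_pos"],s["force"])
p=snapshot("side");print(seam(p),find(p,"lobe",3))
```

```text
[437.24819061  57.68875287 120.45228468] [ 0.11681077 -0.37112484  0.08479243]
(np.float64(-178.9), np.float64(33.2), 22) [(array([453.8,  27. ,  71. ]), 0.88)]
```

Call:
arm_command([
  {"fingers": 1, "slide": [0, 0, 0.6], "spin": 0},
  {"fingers": 1, "slide": [0, 0, 0.56], "spin": 0},
  {"fingers": 1, "slide": [0, 0, 0], "spin": 0},
  {"fingers": 1, "slide": [0, 0, 0], "spin": 0},
])

```text
time: 6.72
tcp_pos: [439.0, 57.6, 63.4]
ee_rot: [-2.221, 2.221, -0.001]
force: [1.2, -0.0, 0.3]
opening: -0.3
```

Clear of everything, so I'll flick now.

Call:
arm_command([
  {"fingers": 1, "slide": [-0.3, 0, 0], "spin": 0},
  {"fingers": 1, "slide": [-0.6, 0, 0], "spin": 0},
  {"fingers": 1, "slide": [-0.7, 0, 0], "spin": 0},
  {"fingers": 1, "slide": [-0.7, 0.1, 0], "spin": 0},
  {"fingers": 1, "slide": [-0.4, 0.7, 0], "spin": 0},
])

```text
time: 7.35
tcp_pos: [398.8, 195.1, 63.6]
ee_rot: [-2.22, 2.219, -0.001]
force: [0.3, 0.4, 0.7]
opening: -0.0
```

Run:
```python
from h import *
s=sense();print(s["time"],s["tcp_pos"],s["force"])
for i in range(6):
    p=snapshot("side");print(round(sense()["time"],3),seam(p))
```

```text
7.35 [398.77240724 195.09487516  63.60070794] [0.2713793  0.42665055 0.66159858]
7.4 (np.float64(116.8), np.float64(37.8), 32)
7.45 (np.float64(107.4), np.float64(38.2), 34)
7.5 (np.float64(100.0), np.float64(37.7), 30)
7.55 (np.float64(94.0), np.float64(37.1), 29)
7.6 (np.float64(86.0), np.float64(36.4), 31)
7.65 (np.float64(78.1), np.float64(36.0), 27)
```

Call:
arm_command([
  {"fingers": 1, "slide": [0, 0, -0.7], "spin": 0},
  {"fingers": 1, "slide": [0.5, -0.2, -0.5], "spin": 0},
  {"fingers": 1, "slide": [0.8, -0.4, 0], "spin": 0},
  {"fingers": 1, "slide": [0.8, -0.4, 0], "spin": 0},
  {"fingers": 1, "slide": [0.65, -0.4, 0], "spin": 0},
])

```text
time: 8.28
tcp_pos: [469.4, 52.9, 122.9]
ee_rot: [-2.219, 2.223, -0.001]
force: [-0.6, 0.0, -0.6]
opening: -0.2
```

Run:
```python
from h import *
s=sense();print(s["time"],s["tcp_pos"],s["force"])
for i in range(3):
    p=snapshot("side");print(round(sense()["time"],3),seam(p))
```

```text
8.275 [469.38747103  52.92588032 122.93666794] [-0.63851233  0.02868631 -0.62044498]
8.325 (np.float64(-35.6), np.float64(23.4), 25)
8.375 (np.float64(-45.1), np.float64(22.7), 26)
8.425 (np.float64(-55.4), np.float64(22.9), 26)
```

Call:
arm_command([
  {"fingers": 1, "slide": [-0.08, 0, 0.4], "spin": 0},
  {"fingers": 1, "slide": [0, 0, 0.4], "spin": 0},
  {"fingers": 1, "slide": [0, 0, 0.04], "spin": 0},
])

```text
time: 8.8
tcp_pos: [467.2, 59.5, 79.2]
ee_rot: [2.22, -2.22, -0.003]
force: [0.0, -0.1, 0.0]
opening: 0.0
```

```bash
cat > obs.py <<'E'
import sys,json,os
from h import *
from scipy.optimize import least_squares
n=int(sys.argv[1]); f="obs.json"
D=json.load(open(f)) if os.path.exists(f) else [[t,30.0*0+r*np.cos(np.radians(a)),r*np.sin(np.radians(a))] for t,a,r in [(7.35,116.8,37.8),(7.4,107.4,38.2),(7.45,100,37.7),(7.5,94,37.1),(7.55,86,36.4),(7.6,78.1,36),(8.275,-35.6,23.4),(8.325,-45.1,22.7),(8.375,-55.4,22.9)]]
s=sense();print(s["time"],np.round(s["tcp_pos"],1),np.round(s["force"],1))
for i in range(n):
    t=sense()["time"];p=snapshot("side");r=seam(p)
    if r: D.append([t,r[1]*np.cos(np.radians(r[0])),r[1]*np.sin(np.radians(r[0]))]);print(round(t,3),r)
json.dump(D,open(f,"w"))
D=np.array(D);t0=7.35;t=D[:,0]-t0
# params cx,cy,R,theta0,w,a ; clockwise
def ang(q,t): return q[3]-q[4]*t+.5*q[5]*t*t
def res(q): return np.r_[q[0]+q[2]*np.cos(ang(q,t))-D[:,1],q[1]+q[2]*np.sin(ang(q,t))-D[:,2],(q[2]-30)/1.,(q[5]-.3)/.1]
q=least_squares(res,[-2.5,5,30,2.0,2.65,.3],loss="soft_l1").x
print("fit",np.round(q,3),"rms",np.sqrt(np.mean(res(q)**2)).round(2))
for off in (-360*1,-720): 
    g=np.radians(TORCH+off); c=np.roots([.5*q[5],-q[4],q[3]-g]); print(off,"torch at",t0+c.min(),"speed",q[4]-q[5]*c.min().real)
now=sense()["time"];print("now",now,"ang",np.degrees(ang(q,now-t0)),"w",q[4]-q[5]*(now-t0))
E
python3 obs.py 6
```

```text
8.8 [467.2  59.5  79.2] [ 0.  -0.1  0. ]
8.8 (np.float64(-133.3), np.float64(27.5), 23)
8.85 (np.float64(-139.5), np.float64(28.9), 23)
8.9 (np.float64(-147.2), np.float64(29.8), 21)
8.95 (np.float64(-155.8), np.float64(30.7), 21)
9.0 (np.float64(-162.8), np.float64(31.5), 21)
9.05 (np.float64(-169.4), np.float64(32.2), 21)
fit [-3.978  6.423 30.539  1.97   3.057  0.356] rms 0.43
-360 torch at 11.384845724335086 speed 1.619330890557518
-720 torch at (15.929221953748545-3.8228291425332337j) speed -4.440892098500626e-16
now 9.1 ang -162.4002410656036 w 2.4335067146511196
```

```bash
python3 obs.py 26|tail -8
```

```text
10.2 (np.float64(48.8), np.float64(31.9), 19)
10.25 (np.float64(45.4), np.float64(31.6), 19)
10.3 (np.float64(39.5), np.float64(30.7), 20)
10.35 (np.float64(32.2), np.float64(29.8), 20)
fit [-3.373  6.143 30.6    1.981  2.989  0.23 ] rms 0.54
-360 torch at 11.030916449232047 speed 2.142932671922346
-720 torch at 14.675612587464489 speed 1.3049187093051304
now 10.4 ang -347.59630103542474 w 2.2879973833958624
```

```bash
python3 obs.py 60|tail -6
```

```text
13.3 (np.float64(78.5), np.float64(35.8), 27)
13.35 (np.float64(75.7), np.float64(35.6), 30)
fit [-14.178   6.112 -21.103   5.228   8.555   2.477] rms 19.48
-360 torch at 9.507740165700824 speed 3.209378410326714
-720 torch at (10.803184067510042-1.8423234391503769j) speed 0.0
now 13.4 ang -68.18335068879192 w -6.4334433761942265
```

```bash
sed -i 's/\[-2.5,5,30,2.0,2.65,.3\]/[-3.4,6.1,30.6,1.98,2.99,.23]/' obs.py; python3 obs.py 0
python3 - <<'E'
import json,numpy as np
D=np.array(json.load(open('obs.json')))
a=np.unwrap(np.arctan2(D[:,2]-6.1,D[:,1]+3.4));r=np.hypot(D[:,2]-6.1,D[:,1]+3.4)
m=D[:,0]>8.7
for k in (2,3):
  P=np.polyfit(D[m,0]-13.4,a[m],k);print(P,"rms deg",np.degrees(np.std(np.polyval(P,D[m,0]-13.4)-a[m])))
for i in range(0,len(D),6): print(D[i,0].round(2),np.degrees(a[i]).round(1),r[i].round(1))
E
```

```text
13.4 [468.2  59.1  80.4] [-0.5 -0.4 -0. ]
fit [-3.143  6.028 30.502  1.997  3.045  0.273] rms 0.72
-360 torch at 11.079838020255519 speed 2.028431743965614
-720 torch at 15.476150615102869 speed 0.8299570405551799
now 13.4 ang -655.2927168570111 w 1.3959345362380584
[  0.13691903  -1.39470297 -11.438346  ] rms deg 1.704615006546981
[ -0.01157887   0.05615638  -1.54573491 -11.49844687] rms deg 1.1911872979186433
7.35 116.3 30.8
8.28 -41.3 29.9
8.95 -142.8 30.9
9.25 -189.3 30.4
9.55 -230.5 31.0
9.85 -273.9 30.8
10.15 -313.3 30.6
10.45 -352.8 30.8
10.75 -389.1 29.8
11.05 -424.8 29.2
11.35 -456.3 29.4
11.65 -487.6 31.0
11.95 -521.7 30.6
12.25 -553.0 30.3
12.55 -582.7 30.4
12.85 -610.0 30.4
13.15 -635.1 31.0
```

```bash
cat >> obs.py <<'E'
a=np.unwrap(np.arctan2(D[:,2]-q[1],D[:,1]-q[0]));m=D[:,0]>now-2.5
P=np.polyfit(D[m,0]-now,a[m],2);print("local a",2*P[0],"w",P[1],"ang",np.degrees(P[2]),"torch in s",np.roots(P-[0,0,np.radians(TORCH-720)]))
E
python3 obs.py 28|tail -8
```

```text
14.65 (np.float64(-16.9), np.float64(24.8), 25)
14.7 (np.float64(-19.4), np.float64(24.0), 25)
14.75 (np.float64(-25.2), np.float64(23.9), 28)
fit [-3.258  5.924 30.49   1.978  3.025  0.265] rms 0.72
-360 torch at 11.081912188517759 speed 2.035155732838448
-720 torch at 15.36423726666446 speed 0.8993180366768794
now 14.8 ang -756.190193252111 w 1.0489755113807895
local a 0.2884117211358115 w -1.0298884370284618 ang -756.2039497066748 torch in s [6.56111453 0.58067869]
```

Call:
arm_command([
  {"fingers": 1, "slide": [0, 0, 0.04], "spin": 0},
  {"fingers": 1, "slide": [0, 0, 0], "spin": 0},
  {"fingers": 1, "slide": [0, 0, 0], "spin": 0},
  {"fingers": 1, "slide": [0, 0, 0.06], "spin": 0},
  {"fingers": 1, "slide": [0, 0, 0.08], "spin": 0},
])

```text
time: 15.42
tcp_pos: [468.7, 58.8, 74.8]
ee_rot: [2.221, -2.221, 0.002]
force: [-22.1, -5.6, 45.9]
opening: 0.1
```

Call:
arm_command([
  {"fingers": 1, "slide": [0, 0, 0], "spin": 0},
  {"fingers": 1, "slide": [0, 0, 0], "spin": 0},
])

```text
time: 15.68
tcp_pos: [468.6, 58.7, 74.9]
ee_rot: [2.221, -2.221, 0.003]
force: [-14.7, -3.5, 25.7]
opening: 0.1
```

Run:
```python
from h import *
s=sense();print(s["time"],np.round(s["tcp_pos"],1),s["force"])
for i in range(3):
    r=seam(snapshot("side"));x,y=r[1]*np.cos(np.radians(r[0]))+3.3,r[1]*np.sin(np.radians(r[0]))-5.9
    print(np.degrees(np.arctan2(y,x)),np.hypot(x,y))
```

```text
15.675 [468.6  58.7  74.9] [-14.69014755  -3.50861356  25.72499055]
-63.404785192866356 29.05094137394505
-62.78655740826541 28.854768798850795
-62.78655740826541 28.854768798850795
```

Stopped about 5° from the torch line. I'll ease the force off, then lift straight up.

Call:
arm_command([
  {"fingers": 1, "slide": [0, 0, -0.04], "spin": 0},
  {"fingers": 1, "slide": [0, 0, -0.04], "spin": 0},
  {"fingers": 1, "slide": [0, 0, -0.2], "spin": 0},
  {"fingers": 1, "slide": [0, 0, -0.6], "spin": 0},
  {"fingers": 1, "slide": [0, 0, -1], "spin": 0},
])

```text
time: 16.45
tcp_pos: [467.1, 59.1, 165.1]
ee_rot: [2.219, -2.219, -0.004]
force: [0.9, 0.0, -0.9]
opening: 0.0
```

Call:
arm_command([
  {"fingers": 1, "slide": [0, 0.8, -1], "spin": 0},
  {"fingers": 1, "slide": [0.8, 0.8, 0], "spin": 0},
  {"fingers": 1, "slide": [1, 0, 0], "spin": 0},
  {"fingers": 1, "slide": [1, 0, 0], "spin": 0},
  {"fingers": 1, "slide": [1, 0, 0], "spin": 0},
])

```text
time: 17.08
tcp_pos: [388.9, -132.4, 214.9]
ee_rot: [-2.221, 2.221, -0.002]
force: [0.5, -0.6, -0.8]
opening: 0.1
```

Run:
```python
from h import *
s=sense();print(s["time"],np.round(s["tcp_pos"],1),s["force"])
o=[]
for i in range(2):
    p=snapshot("side");r=seam(p);x,y=r[1]*np.cos(np.radians(r[0]))+3.3,r[1]*np.sin(np.radians(r[0]))-5.9
    print(np.degrees(np.arctan2(y,x)),np.hypot(x,y))
t=snapshot("top");print(seam(t),find(t,"bangle_mid"),find(t,"nozzle"),find(p,"nozzle"))
for s in(p,t):
    u,v=map(int,px(s,np.r_[AX,75]));o.append(cv2.resize(s["image"][v-60:v+60,u-80:u+80],(400,300),interpolation=2))
save({"image":np.hstack(o)},"final")
```

```text
17.075 [ 388.9 -132.4  214.9] [ 0.50797069 -0.59176221 -0.78316662]
-64.8590569637355 28.937852570779217
-64.38346492388624 28.54267858967798
(np.float64(-64.0), np.float64(29.1), 21) [(array([536.8,  77.3,  91.9]), 0.72)] [(array([582.7, -38.8, 133.5]), 0.84)] [(array([581.4, -42.5, 135.8]), 0.55)]
```

View pics/final.png

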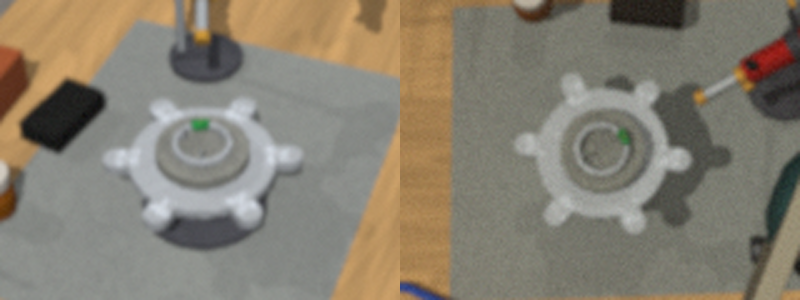

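Both views show the green joint facing the nozzle, with the wheel standing still and the bangle centred. I'm handing the job in.

```bash
python3 -c "
from station import *
print(close_job())"
```

```text
the job is handed in; nothing more can be done
None
```

The bangle's joint is stopped facing the torch. It took one flick and one braking touch, and I handed the job in at about 17 s of the 58 s allowed. No verdict is reported.

- **Flick:** I pushed the side of one lobe with the shut fingers. The wheel ran clockwise from about 3 rad/s and was untouched for about 8 s. It turned roughly 2.7 times in all.
- **Stop:** I let the first torch pass after a full turn go by, as it was still at about 2 rad/s. On the next, at about 0.9 rad/s, I pressed the rim. The wheel was still by the next check, with the finger pressing at 26–46 N, and I lifted straight off.
- **Last checks:** The side camera put the joint at about −64.6° and the top camera at −64.0°, against a torch line of −67.7°. That is about 3–4° off, with 19° allowed. The wheel held still, the bangle sat within about 3 mm of the axis (the network's accuracy is about 4 mm), and the arm was clear with no force on it.
- **Bystanders:** I did not re-measure the loose things one by one at the end. The arm's path stayed clear of them all.
- **Disagreements:**
  - The side camera's raw angles were off by a few millimetres, so I corrected them by fitting the joint's circle as it spun. After that the two cameras agreed.
  - One fit of the spin landed on a wrong solution. I redid it from a better starting guess before braking.

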